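Level a long bar on its screw-jack rest for hardness testing

ROBOT

A 6-joint arm with a two-finger parallel gripper is mounted at the origin on a cart in front of the work surface, level with it; the furniture and walls round the work are solid. World frame = base frame: x ahead of the robot, y to its left, z up, the work surface at z = 0. Lengths are in m, angles in rad, forces in N, time in s.
With the tool pointing down it reaches from about 0.325 to 0.925 m from the base axis. Payload 3.1 kg.
Tool frame: the origin (TCP) lies on the centre line of the jaws, within the pads' length; the fingertips stand 19 mm ahead of it and the grasp point (between the pads) is the TCP (r.finger_overhang is the distance from the TCP to the fingertips, in m); z points along the fingers, y is the line along which they close (so a half turn about z gives the same grasp; the last joint's range is limited). The gripper opens to 85 mm and grips with 20 to 120 N. Pads are 22 mm wide; open, the fingers measure 114 mm over their backs; the gripper's body (76 mm by 85 mm) begins 54 mm behind the grasp point. The pads swing forward as they close: fully open they stand 13 mm farther back than shut.
Start: joints at [-1.251, 0.217, 1.613, -0, 1.311, -0.112], TCP at [0.262, -0.568, 0.25] pointing down, gripper open.
Joint ranges: [-2.75, 2.75], [-0.78, 2.1], [0.31, 2.55], [-1.13, 4.27], [0.13, 2.63], [-2.58, 2.58]. Speed limits (rad/s): [2.79, 2.79, 3.14, 3.14, 3.14, 3.14].

INTERFACE

Orientations are given as [roll, pitch, yaw] about the fixed x, y, z axes, in that order (R = Rz(yaw) Ry(pitch) Rx(roll)).
In Python, from station import r, vision gives the robot as it stands.
- The arm moves only by the tool step_arm, never from a script. Its argument "commands" is a list of rows, each a list of 5 numbers: the shift along the tool's x, y, z in m, then the turn about the tool's z in rad, then the opening, from 0 (shut) to 1 (fully open). A call has 1 to 8 rows; each row is the pose to reach, as a shift and turn from the pose commanded when the call began, along the tool's axes at that moment; what a row does not reach only later rows make up. A row lasts 1/8 s, in which the tool goes at most 62.5 mm and 10.7 degrees, less where a joint would pass 70% of its speed; a pose out of reach is approached as far as the arm can. A call with a gripper value outside its range is refused whole. The fingers move at their own pace and stop on an object; "newtons" is the grip in N (left out, the last holds). Time passes only in rows, so rows that repeat a pose let the fingers close. It gives the time, the measured TCP pose, the force, the opening and the grip force at its end, in the units of the state.
- r.sense(): the state, without advancing time (a new reading comes with each control period).
- vision.camera(name): name is "side" or "top" or "wrist"; returns a dict with "image" (420x560x3 uint8, red, green, blue), "fx", "fy", "cx", "cy" (pixels), "xyz" and "orientation" of the camera in the world. Camera axes: x right, y down, z forward; pixel columns grow to the right and rows downward; lengths in m; the calibration is good to about 2 mm. A picture is of the moment at which its call begins. There is no depth.
- r.sign_off(): hands the job in; it is judged then, once.
The state is a dict: "clock": time; "qpos": joint angles; "qd": joint speeds; "joint_torque": joint torques, N m; "position": TCP position; "orientation": TCP orientation; "force": force on the tool from outside, world axes, zero at the start; "torque": the same for the moment, N m; "width": finger opening in m; "grasp_force": force on a finger pad.
Only numpy, scipy, OpenCV 4.12 (cv2) and the standard library are available. Lean on these libraries where they do the work, as an engineer would, in place of code of your own. Each camera call takes 0.05 s, during which the arm holds its last target. There are 200 camera calls.

TASK

A long steel bar lies on the bar stand for a hardness test, one end on the fixed V-rest and the other, too low, on the saddle of the screw jack. Fit the loose crank fully down onto the square end of the jack's screw without forcing it, then wind the jack up by the crank's handle, gently, until the bar lies level, and leave the crank fully seated on the screw and the bar resting in both Vs. Do not touch the bar with the hand or the crank, and do not disturb the other things on the bench.

Things in the scene. Friction and masses are not known exactly. Their poses are not given: they have to be found in the camera images.
- stand: Grey iron bar stand fixed to the bench. T-shaped base 14 mm thick, 310 mm long along its own y; origin under the base below the middle of the bar, z up, x away from the robot. Fixed V-rest at (0, 110) mm; screw jack at the other end, its vertical screw axis at (-75, -110) mm between two guide rods, under a head plate 44 x 104 mm (x, y) whose top is at z = 149 mm.
- shaft_shoulder (a point): Point on the screw axis on the round shoulder (26 mm across) where the crank's hub sits, 157 mm above the bench. From here the screw's square end, 16 mm across flats, rises 22 mm; the edges of its flat top are chamfered to 14.4 mm over the last 2 mm. The square may start turned to any angle, which is not told. Its axes are the stand's. Turning drag 0.22 N m, about 3 N at the crank handle.
- rest_v (a point): Bottom line of the fixed V-rest (90 degree V, 18 mm long along the bar), 89.4 mm above the bench. The bar's axis lies 15.6 mm above the bottom of the V.
- saddle_v (a point): Bottom of the like V of the jack's moving saddle, 220 mm from rest_v along the stand's -y; at the height of rest_v the bar is level. Turning the screw CLOCKWISE seen from above raises it 10 mm per turn, anticlockwise lowers it, and it stays where it is left. It starts 18 to 26 mm below level (1.8 to 2.6 turns).
- bar: Round ground steel bar 22 mm in diameter, 318 mm long with its two 14 mm turned-down ends (17 mm), about 0.8 kg; origin at its middle, own y along its axis, pointing from the saddle to the fixed rest. It lies loose in both Vs.
- crank: Loose dark steel ball crank, 0.35 kg, on its hub. Origin: centre of the hub's underside, z up, x along the arm to the handle. Hub 30 x 30 mm (flats square to x, y), 44 mm tall; in its underside a square socket 17.2 mm across flats, 25 mm deep, sides parallel to the hub's (play on the square 0.08 rad). Arm at z = 30 to 42 mm; handle at x = 70 mm; 34 mm counterweight ball at x = -46, z = 36 mm.
- crank_socket (a point): Centre of the socket's mouth in the hub's underside (the crank's origin); its axes are the crank's. With the crank fully seated it lies on shaft_shoulder.
- crank_handle (a point): Middle of the crank's upright black handle, a sleeve 20 mm in diameter and 58 mm tall that spins freely on its pin; 70 mm from the hub's axis, 74 mm above the hub's underside.
- tape_roll: Roll of brown packing tape lying flat, 93 mm across, 48 mm high; origin under its centre. Bystander.
- loupe: Black eyepiece loupe, 41 mm across, 36 mm high, standing on the bench; origin under its centre. Bystander.
- test_block_3: Round hardness reference disc of steel, 65 mm across, 14 mm thick, lying flat; origin under its centre. Bystander.

How it is judged:
By the outcome, as a careful person would: the job done as asked, in the order asked, and still so for the second after the job is handed in, with the robot touching nothing.
It also fails if it takes over 72 s, if anything falls off the work surface, if the arm or the gripper's body presses on something with over 40 N, if the wrist force passes 120 N, or if a joint passes its speed limit or range.

## Working session

There is one attempt and no reset: what is moved stays moved. The work goes in short steps, Python scripts to look and compute and a tool call to move; the robot and the scene stay as the last step left them, time stands still between calls to the robot, and variables do not carry over. Pictures are saved under pics/ and viewed, at most 10 in all, crops included, and the job is handed in when it is done.

Besides the shell and the picture viewer there is one more tool, called after "Call:" by a JSON object that holds its "method" and its "body". step_arm: Moves the arm, as the interface text tells. Its arguments: {"type":"object","properties":{"commands":{"type":"array","items":{"type":"array","items":{"type":"number"}}},"newtons":{"type":"number"}},"required":["commands"]}

```bash
ls; mkdir -p pics; python3 - <<'E'
from station import r, vision
import cv2, json
s=r.sense(); print(s)
for n in ("side","top"):
    c=vision.camera(n); cv2.imwrite(f"pics/{n}0.png",c["image"][:,:,::-1]); print(n,{k:v for k,v in c.items() if k!="image"})
E
```

```text
pics
{'clock': 0.0, 'qpos': array([-1.25118943e+00,  2.17756489e-01,  1.61492738e+00,  1.90023876e-05,
        1.31127409e+00, -1.12188119e-01]), 'qd': array([-0.00097662, -0.00108647,  0.0016814 ,  0.000142  ,  0.00019299,
        0.00027527]), 'joint_torque': array([ 1.27436797e-04, -3.96850312e+01, -3.03849328e+01, -1.49493753e-04,
        9.83542297e-03,  5.06071814e-06]), 'position': array([ 0.26135493, -0.56689421,  0.24897028]), 'orientation': array([-3.13924427e+00, -2.83041655e-04,  4.31789782e-01]), 'force': array([ 0.3823561 , -0.46335491, -0.01183308]), 'torque': array([ 0.00230539,  0.00922413, -0.00735106]), 'grasp_force': 0.0, 'width': 0.08552814483602132}
side {'fx': 383.4305449287776, 'fy': 383.4305449287776, 'cx': 275.4954226898925, 'cy': 217.1465521328319, 'xyz': array([ 0.47168627, -0.76666179,  0.64889595]), 'orientation': array([-2.18116288, -0.02294104, -0.1016146 ])}
top {'fx': 485.98389734583577, 'fy': 485.98389734583577, 'cx': 279.6938222731734, 'cy': 211.0581872388431, 'xyz': array([3.97940058e-01, 3.74605144e-04, 1.12432297e+00]), 'orientation': array([-2.96465436,  0.03049241, -1.56592489])}
```

View pics/side0.png

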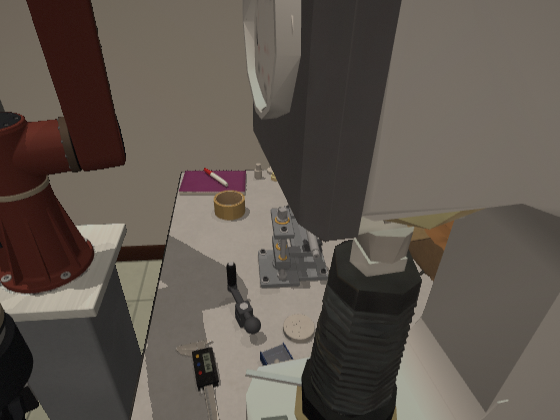

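View pics/top0.png

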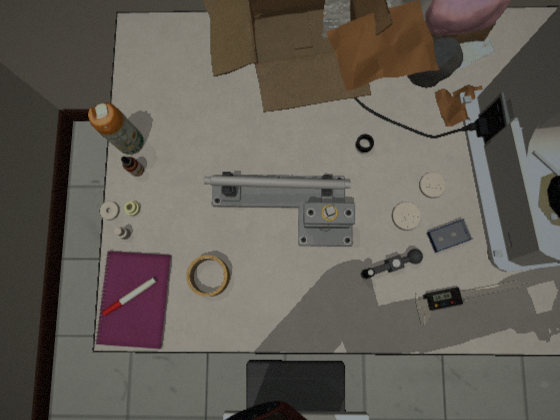

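The side view shows the jack at about (283,213) and the crank from (232,275) to (252,325). In the top view the bar runs from (206,181) to (350,183), and the jack square is at (330,211). The crank handle is at (367,272), its hub at (396,263) and its ball at (415,256). Next I'll zoom in on these.

```bash
cat > h.py <<'E'
import numpy as np, cv2
from scipy.spatial.transform import Rotation as R
from station import r, vision
def rot(c): return R.from_euler('xyz',c["orientation"]).as_matrix()
def ray(c,u,v):
    d=rot(c)@np.array([(u-c["cx"])/c["fx"],(v-c["cy"])/c["fy"],1]); return np.array(c["xyz"]),d
def plane(c,u,v,z):
    o,d=ray(c,u,v); return o+d*(z-o[2])/d[2]
def proj(c,p):
    q=rot(c).T@(np.array(p)-c["xyz"]); return np.array([c["cx"]+c["fx"]*q[0]/q[2],c["cy"]+c["fy"]*q[1]/q[2]])
def crop(img,u0,v0,w,h,s): return cv2.resize(img[v0:v0+h,u0:u0+w],None,fx=s,fy=s,interpolation=cv2.INTER_CUBIC)
E
python3 - <<'E'
from h import *
c=vision.camera("top"); im=c["image"][:,:,::-1]
a=crop(im,290,165,80,90,5); b=crop(im,350,235,80,90,5)
e=crop(im,195,160,160,60,5)[:, :800]
cv2.imwrite("pics/c1.png",np.hstack([a,b]))
for n,u,v,z in [("sq",330,211,.179),("handle",367,272,.103),("hub",396,263,.044),("ball",415,256,.036),("bar L",206,181,.1),("barR",350,183,.09),("baseTL",213,205,.014),("baseBR",352,245,.014)]:
    print(n,plane(c,u,v,z).round(4))
E
```

```text
sq [ 0.567  -0.0692  0.179 ]
handle [ 0.4518 -0.1497  0.103 ]
hub [ 0.4748 -0.2224  0.044 ]
ball [ 0.4909 -0.2665  0.036 ]
bar L [0.6476 0.1933 0.1   ]
barR [ 0.6447 -0.1199  0.09  ]
baseTL [0.6109 0.1912 0.014 ]
baseBR [ 0.5176 -0.1303  0.014 ]
```

View pics/c1.png

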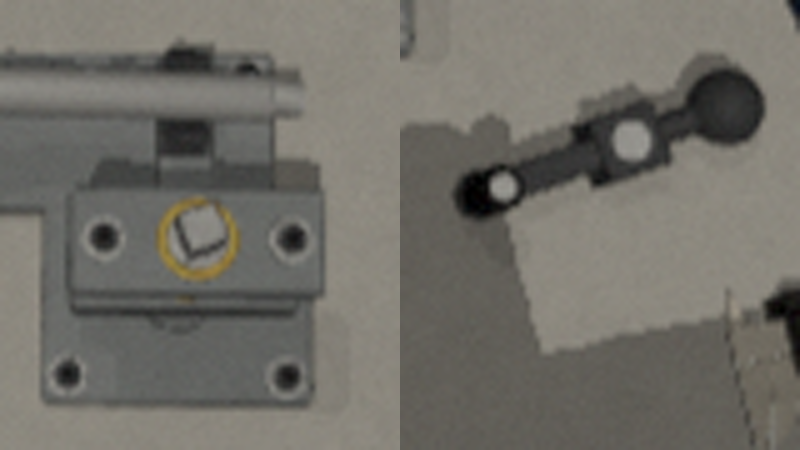

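The crop puts the hub top at full-frame (396,263) and the handle top at about (371,272.4). The square is at about (330,211), turned roughly 22° anticlockwise.

```bash
cat >> h.py <<'E'
def go(p,yaw,s=None):
    "shift in tool axes and turn from the present pose"
    s=s or r.sense(); M=R.from_euler('xyz',s["orientation"]).as_matrix()
    d=M.T@(np.array(p)-s["position"]); y=s["orientation"][2]
    return d.round(4), round(float(-((yaw-y+np.pi)%(2*np.pi)-np.pi)),4)
E
python3 - <<'E'
from h import *
c=vision.camera("top")
h=plane(c,396,263,.044); k=plane(c,371,272.4,.106); b=plane(c,350+(725-400)/5,235+105/5,.036)
print(h,k,b,np.degrees(np.arctan2(*(k-h)[[1,0]])),np.linalg.norm((k-h)[:2]),np.degrees(np.arctan2(*(h-b)[[1,0]])),np.linalg.norm((b-h)[:2]))
for p in [(.36,-.30,.22),(h[0],h[1],.17)]: print(go(p,1.87))
print("tester",plane(c,472,150,.1),plane(c,490,260,.1))
E
```

```text
[ 0.47475939 -0.22239764  0.044     ] [ 0.45080531 -0.15747514  0.106     ] [ 0.49093515 -0.26651724  0.036     ] 110.2522562666615 0.06920063694199001 110.13466431048747 0.046991430485773956
(array([ 0.2013, -0.2014,  0.0298]), -1.4382)
(array([ 0.338 , -0.2237,  0.0798]), -1.4382)
tester [ 0.71502552 -0.3832317   0.1       ] [ 0.4775162 -0.4049884  0.1      ]
```

Call:
{"method": "step_arm", "body": {"commands": [[0.05,-0.05,0.01,-0.187,1],[0.1,-0.1,0.02,-0.374,1],[0.15,-0.15,0.03,-0.56,1],[0.2,-0.2,0.03,-0.747,1],[0.25,-0.21,0.05,-0.933,1],[0.3,-0.22,0.07,-1.12,1],[0.338,-0.224,0.08,-1.305,1],[0.338,-0.224,0.08,-1.491,1]]}}

```text
clock: 1.2
position: [0.4762, -0.2197, 0.1686]
orientation: [-3.141, -0.003, 1.934]
force: [-0.6, 0.4, -0.4]
width: 0.0856
grasp_force: 0.0
```

Call:
{"method": "step_arm", "body": {"commands": [[0,0,0,0,1],[0,0,0,0,1]]}}

```text
clock: 1.45
position: [0.4746, -0.2231, 0.1704]
orientation: [3.142, 0.0, 1.92]
force: [-0.4, -0.4, 0.1]
width: 0.0855
grasp_force: 0.0
```

```bash
python3 - <<'E'
from h import *
c=vision.camera("wrist"); cv2.imwrite("pics/w1.png",c["image"][:,:,::-1]); s=r.sense()
print(s["clock"],s["position"],s["orientation"],c["xyz"],c["orientation"],c["fx"],c["cx"],c["cy"])
M=R.from_euler('xyz',s["orientation"]).as_matrix(); print(M.T@(c["xyz"]-s["position"]))
print(go((.4748,-.2224,.17),1.923), proj(c,(.4748,-.2224,.044)))
E
```

```text
1.5 [ 0.47452275 -0.22325038  0.17053907] [3.14139761e+00 3.74410851e-04 1.91971235e+00] [ 0.44944746 -0.15524514  0.29333667] [2.85366085e+00 4.06713237e-04 3.48238293e-01] 363.6900158960556 275.73313643409637 209.51339806344959
[ 0.07243425 -0.0002908  -0.12282479]
(array([0.0007, 0.0006, 0.0005]), -0.0033) [277.15743595 206.73309542]
```

View pics/w1.png

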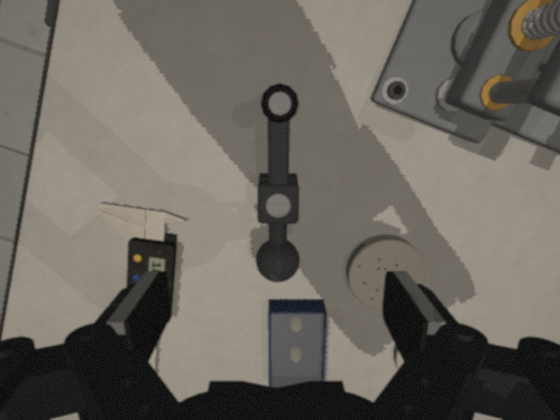

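The wrist view shows the hub disc at (279,205), the handle at (280,103) and the ball at (278,260). The crank is aligned with the tool, and the hub is about 1 mm off towards +x/+y. I'll descend and grip the hub across its flats.

Call:
{"method": "step_arm", "body": {"commands": [[0.001,0.0012,0.02,-0.003,0.62],[0.001,0.0012,0.05,-0.003,0.62],[0.001,0.0012,0.09,-0.003,0.62],[0.001,0.0012,0.12,-0.003,0.62],[0.001,0.0012,0.135,-0.003,0.62],[0.001,0.0012,0.14,-0.003,0.62],[0.001,0.0012,0.14,-0.003,0.62]]}}

```text
clock: 2.38
position: [0.4762, -0.222, 0.0311]
orientation: [3.141, 0.001, 1.925]
force: [-0.5, -0.6, 0.7]
width: 0.053
grasp_force: 0.0
```

Call:
{"method": "step_arm", "body": {"commands": [[0,0,0,0,0.45],[0,0,0,0,0.35],[0,0,0,0,0.3],[0,0,0,0,0.2],[0,0,0,0,0.2],[0,0,0,0,0.2]], "newtons": 45}}

```text
clock: 3.12
position: [0.4765, -0.2221, 0.0316]
orientation: [3.141, 0.002, 1.926]
force: [-1.8, -0.9, 5.3]
width: 0.0289
grasp_force: 45.5
```

Call:
{"method": "step_arm", "body": {"commands": [[0,0,-0.01,0,0.2],[0,0,-0.04,0,0.2],[0,0,-0.08,0,0.2],[0,0,-0.13,0,0.2],[0,0.01,-0.18,0,0.2],[0,0.03,-0.22,0,0.2],[0,0.05,-0.235,0,0.2],[0,0.06,-0.24,0,0.2]]}}

```text
clock: 4.12
position: [0.5325, -0.2, 0.2712]
orientation: [3.141, 0.001, 1.927]
force: [0.1, -0.5, -3.9]
width: 0.0297
grasp_force: 45.2
```

Call:
{"method": "step_arm", "body": {"commands": [[0,0,0,0,0.2],[0,0,0,0,0.2],[0,0,0,0,0.2]]}}

```text
clock: 4.5
position: [0.5307, -0.2004, 0.2688]
orientation: [-3.139, -0.002, 1.925]
force: [-1.0, -0.4, -3.1]
width: 0.0293
grasp_force: 45.2
```

```bash
python3 - <<'E'
from h import *
c=vision.camera("wrist"); t=vision.camera("top"); s=r.sense()
print(s["clock"],s["position"],s["orientation"],s["force"],s["width"])
im=c["image"][:,:,::-1]; tm=t["image"][:,:,::-1]
cv2.imwrite("pics/w2raw.png",im); cv2.imwrite("pics/t2raw.png",tm)
p=proj(c,(.567,-.069,.179)); print(p, proj(t,(.567,-.069,.179)))
u,v=p.astype(int); a=crop(im,min(u-45,470),v-45,90,90,4); 
b=crop(tm,310,190,40,40,9); print(min(u-45,470),v-45)
cv2.imwrite("pics/w2.png",np.hstack([cv2.resize(im,(440,330)).repeat(1,0),a[:330,:360]]))
E
```

```text
4.6 [ 0.53116423 -0.20060769  0.26946963] [-3.14048654e+00 -1.07323288e-03  1.92526943e+00] [-0.04883113 -0.12392123 -4.03853177] 0.029291359619534694
[427.05417358  26.81928075] [329.92271856 210.9833869 ]Traceback (most recent call last):
  File "<stdin>", line 7, in <module>
  File "h.py", line 11, in crop
    def crop(img,u0,v0,w,h,s): return cv2.resize(img[v0:v0+h,u0:u0+w],None,fx=s,fy=s,interpolation=cv2.INTER_CUBIC)
                                      ~~~~~~~~~~^^^^^^^^^^^^^^^^^^^^^^^^^^^^^^^^^^^^^^^^^^^^^^^^^^^^^^^^^^^^^^^^^^^
cv2.error: OpenCV(4.12.0) /io/opencv/modules/imgproc/src/resize.cpp:4208: error: (-215:Assertion failed) !ssize.empty() in function 'resize'
```

Call:
{"method": "step_arm", "body": {"commands": [[0.02,0,0,0,0.2],[0.045,0,0,0,0.2],[0.06,0,0,0,0.2],[0.06,0,0,0,0.2],[0.06,0,0,0,0.2]]}}

```text
clock: 5.22
position: [0.5113, -0.1443, 0.2706]
orientation: [3.141, 0.001, 1.926]
force: [0.3, 0.2, -2.8]
width: 0.0293
grasp_force: 45.2
```

```bash
cat > look.py <<'E'
from h import *
import sys
n=sys.argv[1]
c=vision.camera("wrist"); s=r.sense()
print(s["clock"],s["position"],s["orientation"],s["force"],s["width"])
im=c["image"][:,:,::-1].copy()
np.save(f"pics/{n}.npy",im); import pickle; pickle.dump((c,s),open(f"pics/{n}.pkl","wb"))
p=proj(c,(.567,-.069,.179)); u,v=p.astype(int); u0,v0=max(0,min(u-45,470)),max(0,v-45); print(p,u0,v0)
o=np.zeros((360,800,3),np.uint8); o[:330,:440]=cv2.resize(im,(440,330)); a=crop(im,u0,v0,90,90,4); o[:a.shape[0],440:440+a.shape[1]]=a
cv2.imwrite(f"pics/{n}.png",o)
E
python3 look.py w3
```

```text
5.275 [ 0.51129824 -0.14455531  0.27059761] [3.14115168e+00 9.34976647e-04 1.92582372e+00] [ 0.06093583 -0.02383404 -3.64445831] 0.029332281121055247
[411.46002539 139.4755359 ] 366 94
```

View pics/w3.png

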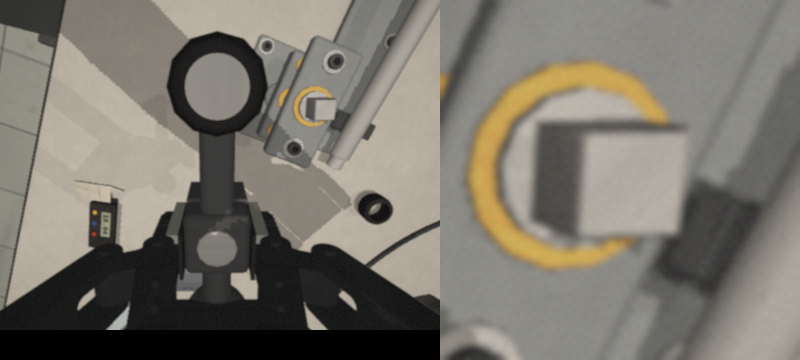

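The wrist view shows the held crank's hub disc at about (276,317). The square's top face is at about (411,138), with its sides nearly parallel to the image, so the yaw already matches. I'll measure both exactly.

```bash
cat > meas.py <<'E'
from h import *
import sys, pickle
c,s=pickle.load(open(f"pics/{sys.argv[1]}.pkl","rb")); im=c["image"][:,:,::-1]
g=cv2.cvtColor(im,cv2.COLOR_BGR2GRAY)
M=R.from_euler('xyz',s["orientation"]).as_matrix()
tool=lambda p:(M.T@(p-s["position"]))
def blob(seed,lo,hi):
    m=np.zeros((g.shape[0]+2,g.shape[1]+2),np.uint8)
    cv2.floodFill(cv2.GaussianBlur(g,(3,3),0),m,seed,255,lo,hi,4|cv2.FLOODFILL_MASK_ONLY|cv2.FLOODFILL_FIXED_RANGE|(255<<8))
    return cv2.findContours(m[1:-1,1:-1],cv2.RETR_EXTERNAL,cv2.CHAIN_APPROX_NONE)[0][0]
for name,seed,z in [("sq",eval(sys.argv[2]),.179),("hub",eval(sys.argv[3]),s["position"][2]+.0127)]:
    k=blob(seed,30,40)[:,0]; P=np.array([plane(c,u,v,z) for u,v in k]); T=np.array([tool(p) for p in P])
    q=cv2.minAreaRect((T[:,:2]*1000).astype(np.float32)); print(name,len(k),k.min(0),k.max(0),"g",g[seed[1],seed[0]],"tool mm: c",np.round(q[0],2),"size",np.round(q[1],1),"ang",round(q[2],1),"world",P.min(0)/2+P.max(0)/2)
E
python3 meas.py w3 "(411,140)" "(276,317)"
```

```text
sq 404 [374  81] [429 162] g 169 tool mm: c [59.49 68.51] size [31.3 43.3] ang 57.7 world [ 0.55921955 -0.06306335  0.179     ]
hub 132 [251 294] [301 338] g 124 tool mm: c [ 1.1  -0.49] size [17.2 17.2] ang 46.3 world [ 0.51039569 -0.14356972  0.28329761]
```

```bash
sed -i 's/k=blob(seed,30,40)/k=blob(seed,*((12,40) if name=="sq" else (30,40)))/' meas.py; python3 meas.py w3 "(411,140)" "(276,317)"; python3 - <<'E'
import numpy as np,cv2
g=cv2.cvtColor(np.load("pics/w3.npy"),cv2.COLOR_BGR2GRAY)
print(g[140,385:440]); print(g[115:165,410])
E
```

```text
sq 87 [402 128] [426 151] g 169 tool mm: c [51.49 79.84] size [13.8 13.2] ang 90.0 world [ 0.56805479 -0.06867341  0.179     ]
hub 132 [251 294] [301 338] g 124 tool mm: c [ 1.1  -0.49] size [17.2 17.2] ang 46.3 world [ 0.51039569 -0.14356972  0.28329761]
[172 172 168 150 114  83  75  79  80  79  75  75  79  78  84 104 135 159
 172 171 168 172 170 171 171 168 169 171 171 170 174 173 170 175 174 175
 175 175 173 174 169 152 127 105  89  77  75  76  86  95 103 102  97  96
 100]
[166 162 160 169 177 181 181 173 150 111  90 105 138 166 173 175 175 176
 174 172 170 171 169 170 171 168 169 170 168 170 172 172 175 174 176 176
 168 145 121 136 155 156 149 140 139 136 136 136 139 138]
```

Call:
{"method": "step_arm", "body": {"commands": [[0.02,0.01,0.01,0,0.2],[0.045,0.03,0.03,0,0.2],[0.0504,0.035,0.045,0,0.2],[0.0504,0.035,0.047,0,0.2],[0.0504,0.035,0.047,0,0.2],[0.0504,0.035,0.047,0,0.2]]}}

```text
clock: 6.02
position: [0.5268, -0.0859, 0.2243]
orientation: [3.14, 0.001, 1.925]
force: [0.6, -0.7, -3.1]
width: 0.0291
grasp_force: 45.2
```

```bash
python3 look.py w4
```

```text
6.075 [ 0.52681763 -0.08574704  0.22430939] [3.14023648e+00 1.28283932e-03 1.92479820e+00] [-0.48202273  0.28567106 -3.15764443] 0.029299506962401606
[364.0176921  248.98706525] 319 203
```

View pics/w4.png

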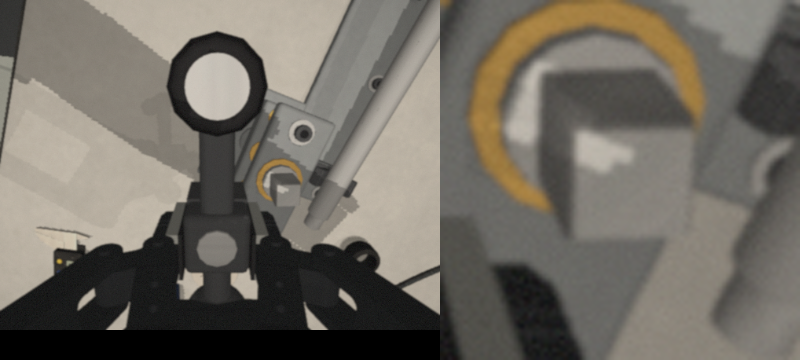

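```bash
python3 - <<'E'
from h import *
import pickle
for n,C in [("w4",[(352.2,234.2),(382.2,233.8),(381.5,261.8),(352,263)]),("w3",[(401,126.8),(427.2,126.5),(426.6,152.8),(401.2,152.5)])]:
    c,s=pickle.load(open(f"pics/{n}.pkl","rb")); M=R.from_euler('xyz',s["orientation"]).as_matrix()
    T=np.array([M.T@(plane(c,u,v,.179)-s["position"]) for u,v in C])*1000
    print(T.round(2), T.mean(0)); d=np.roll(T,-1,0)-T; print(np.linalg.norm(d,axis=1).round(1),np.degrees(np.arctan2(d[:,1],d[:,0])).round(1))
    print("sq world",(s["position"]+M@T.mean(0)/1e0*1e-3))
c,s=pickle.load(open("pics/w4.pkl","rb"));M=R.from_euler('xyz',s["orientation"]).as_matrix()
print("pads mid? hub", 1000*(M.T@(plane(c,276,316.5,s["position"][2]+.0127)-s["position"])))
E
python3 meas.py w4 "(372,250)" "(276,317)"
```

```text
[[ 9.69 37.08 45.35]
 [ 9.89 51.83 45.37]
 [-5.13 52.73 45.39]
 [-5.78 37.89 45.37]] [ 2.16724642 44.88212306 45.36755388]
[14.8 15.  14.8 15.5] [ 89.2 176.6 -92.5  -3. ]
sq world [ 0.56824328 -0.0681888   0.179     ]
[[58.77 71.66 91.57]
 [58.94 86.74 91.58]
 [43.84 88.18 91.6 ]
 [44.01 73.22 91.59]] [51.39106942 79.94851361 91.58486956]
[15.1 15.2 15.  14.8] [ 89.4 174.6 -89.3  -6.1]
sq world [ 0.56846418 -0.068644    0.179     ]
pads mid? hub [  0.94085209  -0.45074755 -12.70184039]
sq 1504 [352   0] [559 361] g 131 tool mm: c [16.12 85.44] size [101.7 175.3] ang 77.5 world [ 0.62243608 -0.02191256  0.179     ]
hub 132 [251 294] [301 338] g 125 tool mm: c [ 0.85 -0.54] size [17.  17.3] ang 74.8 world [ 0.52595826 -0.08516061  0.23700939]
```

The square top is centred at about (367,248) and the hub disc at (276,317). The remaining shift is about x +1.1 mm and y +45.4 mm, with a turn of about -0.035.

Call:
{"method": "step_arm", "body": {"commands": [[0.001,0.02,0,-0.02,0.2],[0.001,0.04,0,-0.035,0.2],[0.001,0.0454,0,-0.035,0.2],[0.001,0.0454,0.004,-0.035,0.2],[0.001,0.0454,0.009,-0.035,0.2],[0.001,0.0454,0.012,-0.035,0.2],[0.001,0.0454,0.014,-0.035,0.2],[0.001,0.0454,0.0155,-0.035,0.2]]}}

```text
clock: 7.08
position: [0.5693, -0.0687, 0.2085]
orientation: [3.14, 0.002, 1.961]
force: [0.0, -1.5, -2.1]
width: 0.0292
grasp_force: 45.5
```

Call:
{"method": "step_arm", "body": {"commands": [[0,0,0,0,0.2],[0,0,0.001,0,0.2]]}}

```text
clock: 7.32
position: [0.5692, -0.0689, 0.207]
orientation: [3.141, 0.002, 1.961]
force: [1.1, -3.4, -2.0]
width: 0.0294
grasp_force: 45.5
```

The socket has entered the square. I'll ease off the side load and go on down.

Call:
{"method": "step_arm", "body": {"commands": [[-0.0004,0,0.001,0,0.2],[-0.0005,0.0001,0.003,0,0.2],[-0.0005,0.0001,0.005,0,0.2],[-0.0005,0.0001,0.005,0,0.2]], "newtons": 30}}

```text
clock: 7.82
position: [0.5691, -0.069, 0.2016]
orientation: [3.141, 0.001, 1.961]
force: [2.2, -5.2, -2.7]
width: 0.0297
grasp_force: 45.5
```

Call:
{"method": "step_arm", "body": {"commands": [[-0.0005,0,0,0,0.2],[-0.0008,0,0.001,0,0.2],[-0.0008,0,0.001,0,0.2]]}}

```text
clock: 8.2
position: [0.569, -0.0692, 0.2006]
orientation: [-3.141, -0.0, 1.961]
force: [1.3, -3.3, -2.4]
width: 0.0293
grasp_force: 45.5
```

Call:
{"method": "step_arm", "body": {"commands": [[-0.0005,0,0,0,0.2],[-0.0011,0,0.001,0,0.2],[-0.0011,0,0.003,0,0.2],[-0.0011,0,0.005,0,0.2],[-0.0011,0,0.005,0,0.2]]}}

```text
clock: 8.82
position: [0.5691, -0.0699, 0.1952]
orientation: [-3.141, -0.001, 1.961]
force: [-0.1, 0.8, -3.8]
width: 0.0291
grasp_force: 45.5
```

Lateral force is now near zero. The crank needs about 7 mm more.

Call:
{"method": "step_arm", "body": {"commands": [[0,0,0.002,0,0.2],[0,0,0.004,0,0.2],[0,0,0.0055,0,0.2],[0,0,0.0065,0,0.2],[0,0,0.007,0,0.2],[0,0,0.007,0,0.2]]}}

```text
clock: 9.57
position: [0.5695, -0.0702, 0.1887]
orientation: [-3.141, -0.0, 1.961]
force: [0.1, 0.4, -3.5]
width: 0.0292
grasp_force: 45.5
```

Call:
{"method": "step_arm", "body": {"commands": [[0,0,0.0007,0,0.2],[0,0,0.0013,0,0.2],[0,0,0.0013,0,0.2]]}}

```text
clock: 9.95
position: [0.5695, -0.0703, 0.1885]
orientation: [-3.142, -0.0, 1.961]
force: [-4.7, 1.7, 4.6]
width: 0.0295
grasp_force: 46.3
```

The crank is seated: the TCP stopped at 0.1885 with light contact. I'll release, rise and go over the handle.

Call:
{"method": "step_arm", "body": {"commands": [[0,0,0,0,0.4],[0,0,0,0,0.62],[0,0,-0.01,0,0.62],[0,0,-0.05,0,0.62],[0,0,-0.085,0,0.62],[0,0,-0.11,0,0.62],[0.03,0,-0.115,0,0.62],[0.06,0,-0.115,0,0.62]]}}

```text
clock: 10.95
position: [0.5474, -0.0147, 0.3046]
orientation: [3.138, 0.002, 1.96]
force: [0.9, 0.3, -0.3]
width: 0.0527
grasp_force: 0.0
```

```bash
python3 - <<'E'
from h import *
s=r.sense(); print(s["position"],s["orientation"],s["force"],s["width"])
c=vision.camera("wrist"); t=vision.camera("side")
print("hub",proj(c,(.5691,-.0694,.201)),"handle",proj(c,(.5425,-.0046,.262)))
im=c["image"][:,:,::-1]; q=proj(t,(.569,-.069,.16)); print(q); u,v=q.astype(int)
b=crop(t["image"][:,:,::-1],u-50,v-60,100,120,3)
o=np.zeros((420,800,3),np.uint8); o[:360,:480]=cv2.resize(im,(480,360)); o[:360,500:800]=b; cv2.imwrite("pics/w5.png",o)
E
```

```text
[ 0.54742933 -0.01466971  0.30458075] [3.13834604e+00 1.88085296e-03 1.95972957e+00] [ 0.88138982  0.28601514 -0.29271154] 0.05272107655244331
hub [275.09618128 297.11249373] handle [275.01512372 233.44935353]
[282.12331663 216.0424629 ]
```

View pics/w5.png

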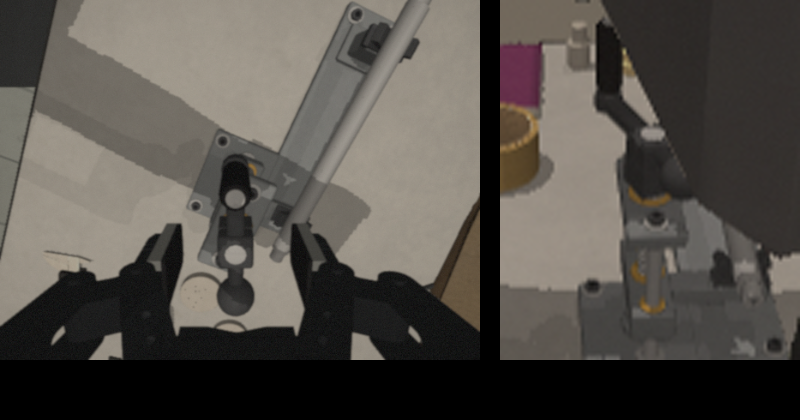

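The wrist view shows the crank seated, with its hub at (274,296) and its handle at (274,232), within 1 px of prediction. In the side view the hub sits down on the collar. I'll descend onto the handle and grip it gently.

Call:
{"method": "step_arm", "body": {"commands": [[0.011,0,0,0,0.62],[0.011,0,0.03,0,0.62],[0.011,0,0.055,0,0.62],[0.011,0,0.07,0,0.62],[0.011,0,0.073,0,0.5],[0.011,0,0.073,0,0.35],[0.011,0,0.073,0,0.25],[0.011,0,0.073,0,0.15]], "newtons": 25}}

```text
clock: 12.05
position: [0.5433, -0.0047, 0.2308]
orientation: [3.14, 0.001, 1.961]
force: [0.0, -0.2, 0.6]
width: 0.0193
grasp_force: 24.4
```

Call:
{"method": "step_arm", "body": {"commands": [[0,0,0,0,0.1],[0,0,0,0,0.1],[0,0,0,0,0.1]]}}

```text
clock: 12.42
position: [0.5431, -0.0045, 0.2303]
orientation: [3.14, 0.0, 1.961]
force: [-1.1, 1.7, 3.5]
width: 0.0192
grasp_force: 24.6
```

```bash
python3 - <<'E'
import numpy as np
for a,b in ((0,120),(120,240),(240,360)):
    t=np.radians(np.linspace(a,b,9)[1:]); o=np.radians(a)
    print([[round(.07*(np.cos(x)-np.cos(o)),4),round(.07*(np.sin(x)-np.sin(o)),4),0,0,.1] for x in t])
E
```

```text
[[np.float64(-0.0024), np.float64(0.0181), 0, 0, 0.1], [np.float64(-0.0094), np.float64(0.035), 0, 0, 0.1], [np.float64(-0.0205), np.float64(0.0495), 0, 0, 0.1], [np.float64(-0.035), np.float64(0.0606), 0, 0, 0.1], [np.float64(-0.0519), np.float64(0.0676), 0, 0, 0.1], [np.float64(-0.07), np.float64(0.07), 0, 0, 0.1], [np.float64(-0.0881), np.float64(0.0676), 0, 0, 0.1], [np.float64(-0.105), np.float64(0.0606), 0, 0, 0.1]]
[[np.float64(-0.0145), np.float64(-0.0111), 0, 0, 0.1], [np.float64(-0.0256), np.float64(-0.0256), 0, 0, 0.1], [np.float64(-0.0326), np.float64(-0.0425), 0, 0, 0.1], [np.float64(-0.035), np.float64(-0.0606), 0, 0, 0.1], [np.float64(-0.0326), np.float64(-0.0787), 0, 0, 0.1], [np.float64(-0.0256), np.float64(-0.0956), 0, 0, 0.1], [np.float64(-0.0145), np.float64(-0.1101), 0, 0, 0.1], [np.float64(-0.0), np.float64(-0.1212), 0, 0, 0.1]]
[[np.float64(0.0169), np.float64(-0.007), 0, 0, 0.1], [np.float64(0.035), np.float64(-0.0094), 0, 0, 0.1], [np.float64(0.0531), np.float64(-0.007), 0, 0, 0.1], [np.float64(0.07), np.float64(-0.0), 0, 0, 0.1], [np.float64(0.0845), np.float64(0.0111), 0, 0, 0.1], [np.float64(0.0956), np.float64(0.0256), 0, 0, 0.1], [np.float64(0.1026), np.float64(0.0425), 0, 0, 0.1], [np.float64(0.105), np.float64(0.0606), 0, 0, 0.1]]
```

Call:
{"method": "step_arm", "body": {"commands": [[-0.0006,0.0091,0,0,0.1],[-0.0024,0.0181,0,0,0.1],[-0.0094,0.035,0,0,0.1],[-0.0205,0.0495,0,0,0.1]]}}

```text
clock: 12.92
position: [0.5958, -0.0038, 0.2301]
orientation: [-3.14, -0.002, 1.962]
force: [-3.5, 0.3, 7.1]
width: 0.0192
grasp_force: 25.4
```

Call:
{"method": "step_arm", "body": {"commands": [[-0.0145,0.0111,0,0,0.1],[-0.0314,0.0181,0,0,0.1],[-0.0495,0.0205,0,0,0.1],[-0.0676,0.0181,0,0,0.1],[-0.0845,0.0111,0,0,0.1]]}}

```text
clock: 13.55
position: [0.6395, -0.0776, 0.2302]
orientation: [3.139, -0.002, 1.961]
force: [-0.3, 3.9, 5.3]
width: 0.0191
grasp_force: 24.9
```

Call:
{"method": "step_arm", "body": {"commands": [[-0.0145,-0.0111,0,0,0.1],[-0.0256,-0.0256,0,0,0.1],[-0.0326,-0.0425,0,0,0.1],[-0.035,-0.0606,0,0,0.1],[-0.0326,-0.0787,0,0,0.1],[-0.0256,-0.0956,0,0,0.1],[-0.0145,-0.1101,0,0,0.1],[0,-0.1212,0,0,0.1]]}}

```text
clock: 14.55
position: [0.5268, -0.1258, 0.2302]
orientation: [3.137, 0.004, 1.96]
force: [6.9, 2.5, 1.9]
width: 0.0191
grasp_force: 25.0
```

Call:
{"method": "step_arm", "body": {"commands": [[0.0169,-0.007,0,0,0.1],[0.035,-0.0094,0,0,0.1],[0.0531,-0.007,0,0,0.1],[0.07,0,0,0,0.1],[0.0845,0.0111,0,0,0.1],[0.0956,0.0256,0,0,0.1],[0.1026,0.0425,0,0,0.1],[0.105,0.0606,0,0,0.1]]}}

```text
clock: 15.55
position: [0.5402, -0.0043, 0.2295]
orientation: [-3.134, -0.001, 1.962]
force: [-3.1, -3.0, 8.8]
width: 0.0192
grasp_force: 25.2
```

```bash
python3 - <<'E'
from h import *
import pickle
c=vision.camera("wrist"); s=r.sense(); print(s["clock"],s["position"],s["orientation"],s["force"])
pickle.dump((c,s),open("pics/t1.pkl","wb"))
E
```

```text
15.6 [ 0.54215043 -0.00363284  0.22959587] [-3.13696156e+00 -1.45129834e-04  1.96254931e+00] [-0.72022433  0.12868596  7.8820935 ]
```

Call:
{"method": "step_arm", "body": {"commands": [[-0.0024,0.0181,0,0,0.1],[-0.0094,0.035,0,0,0.1],[-0.0205,0.0495,0,0,0.1],[-0.035,0.0606,0,0,0.1],[-0.0519,0.0676,0,0,0.1],[-0.07,0.07,0,0,0.1],[-0.0881,0.0676,0,0,0.1],[-0.105,0.0606,0,0,0.1]]}}

```text
clock: 16.6
position: [0.6393, -0.0763, 0.2303]
orientation: [3.139, -0.003, 1.962]
force: [3.3, 4.1, 6.7]
width: 0.0195
grasp_force: 25.1
```

Call:
{"method": "step_arm", "body": {"commands": [[-0.0145,-0.0111,0,0,0.1],[-0.0256,-0.0256,0,0,0.1],[-0.0326,-0.0425,0,0,0.1],[-0.035,-0.0606,0,0,0.1],[-0.0326,-0.0787,0,0,0.1],[-0.0256,-0.0956,0,0,0.1],[-0.0145,-0.1101,0,0,0.1],[0,-0.1212,0,0,0.1]]}}

```text
clock: 17.6
position: [0.5264, -0.125, 0.2303]
orientation: [3.141, 0.002, 1.96]
force: [5.3, -1.7, 4.3]
width: 0.0195
grasp_force: 25.4
```

```bash
python3 - <<'E'
from h import *
import pickle
c=vision.camera("wrist"); s=r.sense(); print(s["clock"],s["position"],s["orientation"],s["force"])
pickle.dump((c,s),open("pics/t2.pkl","wb"))
t=pickle.load(open("pics/t1.pkl","rb"))[0]
for k in (t,c): print([proj(k,p).round() for p in ((.645,-.12,.1),(.647,.19,.105))])
d=vision.camera("side"); pickle.dump(d,open("pics/s2.pkl","wb"))
o=np.zeros((580,800,3),np.uint8); o[:300,:400]=cv2.resize(t["image"],(400,300)); o[:300,400:]=cv2.resize(c["image"],(400,300)); o[300:,:400]=cv2.resize(d["image"][150:346,180:460],(400,280))
e=vision.camera("top")["image"]; o[300:,400:]=cv2.resize(e[140:280,180:380],(400,280))
cv2.imwrite("pics/t12.png",o[:,:,::-1])
E
```

```text
17.65 [ 0.52443521 -0.12356042  0.2300106 ] [-3.14018328e+00 -5.95725808e-04  1.96117081e+00] [ 1.1523878  -1.87329516  9.32137043]
[array([341., 376.]), array([568., -14.])]
[array([424., 257.]), array([ 723., -248.])]
```

View pics/t12.png

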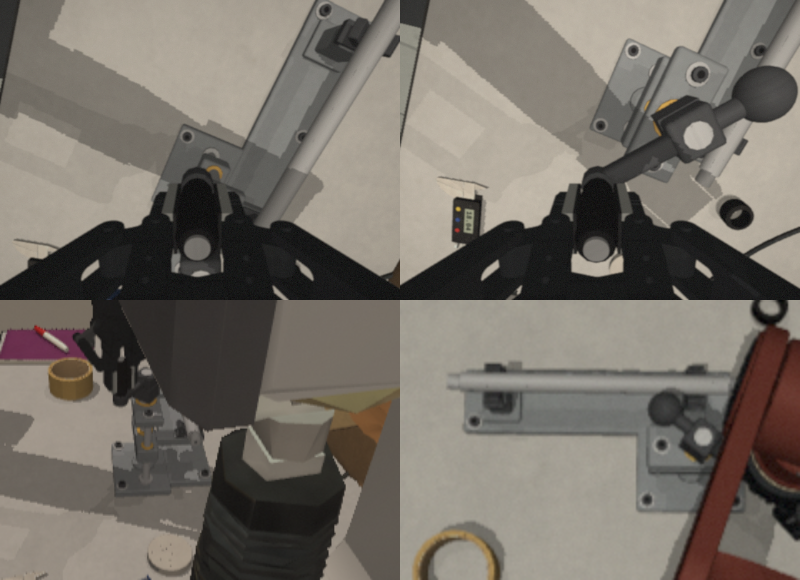

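Winding works, at about 3 to 5 N on the handle; the count is now 1.67 turns. I'll finish turn 2, then let go and measure the level.

Call:
{"method": "step_arm", "body": {"commands": [[0.0169,-0.007,0,0,0.1],[0.035,-0.0094,0,0,0.1],[0.0531,-0.007,0,0,0.1],[0.07,0,0,0,0.1],[0.0845,0.0111,0,0,0.1],[0.0956,0.0256,0,0,0.1],[0.1026,0.0425,0,0,0.1],[0.105,0.0606,0,0,0.1]]}}

```text
clock: 18.75
position: [0.5402, -0.0043, 0.2295]
orientation: [-3.134, -0.001, 1.962]
force: [-2.4, -2.8, 8.2]
width: 0.019
grasp_force: 25.2
```

Call:
{"method": "step_arm", "body": {"commands": [[0,0,0,0,0.1],[0,0,0,0,0.3],[0,0,0,0,0.62],[0,0,0,0,0.62],[0,0,-0.03,0,0.62],[0,0,-0.06,0,0.62],[0,0,-0.075,0,0.62],[0,0,-0.075,0,0.62]]}}

```text
clock: 19.75
position: [0.543, -0.0048, 0.3055]
orientation: [3.14, 0.001, 1.961]
force: [-0.4, 0.5, 0.4]
width: 0.0531
grasp_force: 0.0
```

```bash
python3 - <<'E'
from h import *
s=r.sense(); print(s["clock"],s["position"],s["orientation"],s["force"])
# views: tool yaw pi/2, camera x = .46, TCP z .31
for y in (-.09,.09): print(y,go((.46,y-.072,.31),np.pi/2))
c=vision.camera("wrist"); im=c["image"]
print("hub pred",proj(c,(.5691,-.0694,.201)),"handle",proj(c,(.5425,-.0046,.262)))
E
```

```text
19.75 [ 0.54300464 -0.00477457  0.30550061] [3.13983281e+00 1.05880977e-03 1.96066236e+00] [-0.38905439  0.54901311  0.38153061]
-0.09 (array([-0.1139, -0.1365, -0.0046]), 0.3899)
0.09 (array([ 0.0526, -0.0681, -0.0047]), 0.3899)
hub pred [275.73679308 310.17369052] handle [275.88243036 253.45571593]
```

Call:
{"method": "step_arm", "body": {"commands": [[-0.03,-0.04,-0.005,0.1,0.62],[-0.07,-0.08,-0.005,0.22,0.62],[-0.1,-0.12,-0.005,0.33,0.62],[-0.114,-0.1365,-0.005,0.39,0.62],[-0.114,-0.1365,-0.005,0.39,0.62],[-0.114,-0.1365,-0.005,0.39,0.62],[-0.114,-0.1365,-0.005,0.39,0.62]]}}

```text
clock: 20.68
position: [0.4599, -0.161, 0.309]
orientation: [-3.141, -0.001, 1.573]
force: [-0.6, 0.1, 0.6]
width: 0.0529
grasp_force: 0.0
```

```bash
cat > snap.py <<'E'
from h import *
import pickle,sys
c=vision.camera("wrist"); s=r.sense(); pickle.dump((c,s),open(f"pics/{sys.argv[1]}.pkl","wb")); print(s["clock"],s["position"],s["orientation"],np.abs(s["qd"]).max()); print(go((.46,-.007,.31),np.pi/2))
E
python3 snap.py v1
```

```text
20.725 [ 0.45995396 -0.16105137  0.309164  ] [-3.14115726e+00 -5.21047913e-04  1.57269759e+00] 0.005341874103735225
(array([ 0.1541,  0.0003, -0.0008]), 0.0019)
```

Call:
{"method": "step_arm", "body": {"commands": [[0.05,0,0,0,0.62],[0.1,0,0,0,0.62],[0.145,0,0,0,0.62],[0.155,0,0,0,0.62],[0.155,0,0,0,0.62],[0.155,0,0,0,0.62],[0.155,0,0,0,0.62]]}}

```text
clock: 21.6
position: [0.4597, -0.008, 0.3094]
orientation: [-3.141, 0.0, 1.569]
force: [0.2, -0.3, 0.5]
width: 0.0531
grasp_force: 0.0
```

```bash
python3 snap.py v2; python3 - <<'E'
import pickle,cv2,numpy as np
o=np.hstack([cv2.resize(pickle.load(open(f"pics/{n}.pkl","rb"))[0]["image"][:330,160:],(400,330)) for n in ("v1","v2")]); cv2.imwrite("pics/v12.png",o[:,:,::-1])
E
```

```text
21.65 [ 0.45972585 -0.00794339  0.30945413] [-3.14150566e+00  1.77783622e-04  1.56912388e+00] 0.0034595642456877805
(array([ 0.0009,  0.0003, -0.0005]), -0.0017)
```

View pics/v12.png

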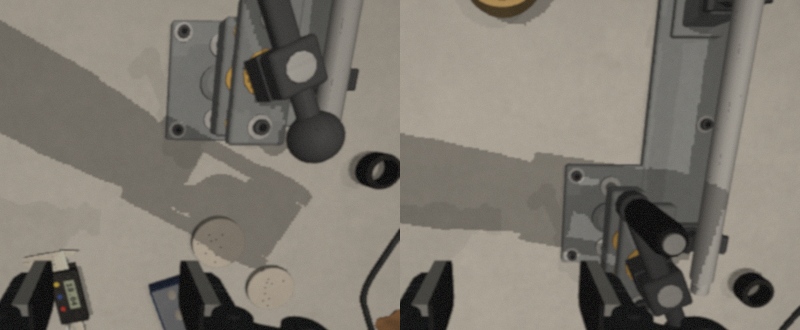

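In both views the bar runs down the right side. In v2 it goes from u≈508 at the top to u≈460 at v=290, with the base's left edge at u≈400 to 415. In v1 it is at u≈500, clear of the crank down to v≈60. I'll extract the edges to sub-pixel.

```bash
cat > edge.py <<'E'
from h import *
import pickle,sys
def load(n): return pickle.load(open(f"pics/{n}.pkl","rb"))
def edge(c,rows,pred,w=9,sign=0):
    g=cv2.GaussianBlur(cv2.cvtColor(c["image"],cv2.COLOR_RGB2GRAY).astype(float),(0,0),1.0); out=[]
    for v in rows:
        u0=int(round(pred(v))); d=np.diff(g[v,u0-w:u0+w+1]); a=d*sign if sign else abs(d)
        k=a.argmax()
        if 0<k<len(a)-1 and a[k]>3:
            den=a[k-1]-2*a[k]+a[k+1]; out.append((u0-w+k+.5+.5*(a[k-1]-a[k+1])/den,v))
    o=np.array(out); p=np.polyfit(o[:,1],o[:,0],1)
    for _ in range(5):
        m=abs(np.polyval(p,o[:,1])-o[:,0])<.8; p=np.polyfit(o[m,1],o[m,0],1)
    return p,m.sum(),len(o),(o[m,0]-np.polyval(p,o[m,1])).std()
E
python3 - <<'E'
from edge import *
c,s=load("v2"); c1,s1=load("v1")
g=cv2.cvtColor(c["image"],cv2.COLOR_RGB2GRAY); g1=cv2.cvtColor(c1["image"],cv2.COLOR_RGB2GRAY)
for v in (20,60,100,140,180): print("v2",v,g[v,385:425],"\n",g[v,465:535])
for v in (10,30,50,100): print("v1",v,g1[v,465:540])
E
```

```text
v2 20 [153 151 152 152 151 154 153 154 155 156 157 153 153 155 155 154 152 153
 152 154 154 155 154 154 152 155 153 149 147 137 114  82  67  68  90 100
 107 108 113 109] 
 [ 45  46  47  47  47  46  48  50  47  48  47  46  45  50  46  45  45  42
  44  45  42  49  48  52  55  59  63  73  78  81  88  94 103 107 114 118
 121 125 126 131 133 137 139 140 143 144 146 146 147 144 142 138 137 130
 125 123 135 142 148 145 144 144 144 144 144 146 144 145 146 144]
v2 60 [157 154 155 156 157 157 156 157 157 158 156 157 157 155 158 156 155 157
 156 158 160 160 157 156 149 139 107  73  60  72  93 108 115 118 118 118
 116 116 114 114] 
 [ 92  88  86  87  85  87  87  85  86  86  88  87  87  86  86  84  87  83
  77  68  71  77  86  91  98 105 108 114 118 124 126 130 135 139 142 144
 144 148 148 150 149 151 148 144 144 137 133 125 126 139 147 150 148 150
 149 149 149 148 151 149 147 149 149 147 149 148 148 151 150 149]
v2 100 [158 158 160 159 160 162 162 158 159 160 159 159 159 159 157 157 160 158
 153 148 145 125  95  67  73  88 104 115 119 122 120 117 115 115 114 115
 115 113 113 114] 
 [ 88  87  91 
[... 1695 characters left out ...]
5 136 135 136 139 136 138 135 137 137 138 139 138 137 138 141
 138 138 137]
v1 50 [ 84  74  66  63  62  58  61  60  63  62  62  62  59  60  58  69  77  79
  73  67  67  73  83  89  95 101 109 110 109 118 121 126 131 135 138 137
 136 136 135 136 136 137 133 133 125 125 119 111 110 124 136 137 140 143
 142 140 140 140 139 138 139 142 140 135 139 138 139 140 141 141 141 139
 138 139 139]
v1 100 [ 66  68  65  63  61  64  64  61  59  56  52  58  66  80  83  94  99 104
 112 115 119 122 127 130 139 139 138 139 140 139 138 138 138 136 133 130
 129 120 111 112 131 143 146 144 146 146 145 144 145 145 145 144 146 144
 148 144 145 145 145 145 144 147 145 147 143 143 143 144 144 142 145 147
 146 146 146]
```

```bash
cat > fit.py <<'E'
from edge import *
from scipy.optimize import least_squares
def dark(c,rows,pred,w=6):
    g=cv2.GaussianBlur(cv2.cvtColor(c["image"],cv2.COLOR_RGB2GRAY).astype(float),(0,0),.8); out=[]
    for v in rows:
        u0=int(round(pred(v))); a=g[v,u0-w:u0+w+1]; k=a.argmin()
        if 0<k<2*w: out.append((u0-w+k+.5*(a[k-1]-a[k+1])/(a[k-1]-2*a[k]+a[k+1]),v))
    o=np.array(out); p=np.polyfit(o[:,1],o[:,0],1)
    for _ in range(6):
        m=abs(np.polyval(p,o[:,1])-o[:,0])<max(.7,0); p=np.polyfit(o[m,1],o[m,0],1)
    return o[m],p,len(o)
L=lambda v0,u0,v1,u1:(lambda v:u0+(u1-u0)*(v-v0)/(v1-v0))
def res(q,psi,E):
    x0,z0,a=q; A=np.array([x0,.041,z0]); D=np.array([np.cos(psi)*np.cos(a),np.sin(psi)*np.cos(a),np.sin(a)]); o=[]
    for c,pts,sg in E:
        for u,v in pts:
            C,d=ray(c,u,v); n=np.cross(d,D); n/=np.linalg.norm(n); n*=np.sign(n[0]) or 1
            o.append((C-A)@n-sg*.011)
    return np.array(o)*1000
def solve(E,psi,txt):
    f=least_squares(res,[.644,.1,0],args=(psi,E),x_scale=[.01,.01,.01]); x0,z0,a=f.x
    print(txt,"psi",round(np.degrees(psi),2),"x0",x0.round(4),"z0",z0.round(4),"saddle below rest mm",round(220*np.tan(a),2),"rms",round(np.sqrt((f.fun**2).mean()),2)); return f
def basepsi(c,pts,z=.014):
    P=np.array([plane(c,u,v,z) for u,v in pts]); p=np.polyfit(P[:,1],P[:,0],1); return np.pi/2-np.arctan(p[0]),p
E
python3 - <<'E'
from fit import *
c2,_=load("v2"); c1,_=load("v1")
b2,p,n=dark(c2,range(15,155),L(60,413,140,404)); print("base",len(b2),n,p)
R2,p,n=dark(c2,range(15,235),L(60,512,180,490.5)); print("R2",len(R2),n,p)
l2,p,n=dark(c2,range(40,235),L(60,484,180,465)); print("L2",len(l2),n,p)
R1,p,n=dark(c1,range(2,110),L(10,520,100,503.5)); print("R1",len(R1),n,p)
l1,p,n=dark(c1,range(2,48),L(10,491,50,484.5),4); print("L1",len(l1),n,p)
f1,p,n=dark(c1,range(30,130),L(25,160+168*1,135,160+166),8); print("foot1",len(f1),n,p)
f2,p,n=dark(c2,range(175,255),L(170,160+165,260,160+162),8); print("foot2",len(f2),n,p)
psi,_=basepsi(c2,b2); print([np.degrees(basepsi(*a)[0]).round(2) for a in ((c2,b2),(c1,f1),(c2,f2))])
for ps in (psi,psi+.003):
    solve([(c2,R2,1),(c2,l2,-1)],ps,"v2"); solve([(c1,R1,1),(c1,l1,-1)],ps,"v1"); solve([(c2,R2,1),(c2,l2,-1),(c1,R1,1),(c1,l1,-1)],ps,"both"); 
    solve([(c2,R2[:60],1),(c2,l2[:40],-1),(c1,R1[:60],1),(c1,l1,-1)],ps,"both,near rows")
E
```

```text
base 140 140 [-1.10303501e-01  4.19605327e+02]
R2 177 197 [-1.82873520e-01  5.23048148e+02]
L2 133 182 [-1.61044705e-01  4.93978134e+02]
R1 85 108 [-1.82368752e-01  5.21538643e+02]
L1 46 46 [-1.63162404e-01  4.92625978e+02]
foot1 96 96 [-5.02362557e-02  3.33022554e+02]
foot2 71 71 [-4.34733565e-02  3.33076303e+02]
[np.float64(89.23), np.float64(89.41), np.float64(89.65)]
v2 psi 89.23 x0 0.6617 z0 0.0745 saddle below rest mm 0.0 rms 0.08
v1 psi 89.23 x0 0.6613 z0 0.0752 saddle below rest mm -0.58 rms 0.09
both psi 89.23 x0 0.6615 z0 0.0749 saddle below rest mm -0.16 rms 0.09
both,near rows psi 89.23 x0 0.6611 z0 0.0756 saddle below rest mm -0.11 rms 0.06
v2 psi 89.4 x0 0.6618 z0 0.0744 saddle below rest mm 1.14 rms 0.08
v1 psi 89.4 x0 0.6611 z0 0.0756 saddle below rest mm 0.53 rms 0.09
both psi 89.4 x0 0.6615 z0 0.0749 saddle below rest mm 0.98 rms 0.09
both,near rows psi 89.4 x0 0.6611 z0 0.0756 saddle below rest mm 1.04 rms 0.06
```

With this geometry the slope depends mostly on the stand's yaw, so I need a second viewpoint. I'll move the camera across the bar at the same height and orientation and triangulate with the yaw left free.

Call:
{"method": "step_arm", "body": {"commands": [[0,0.05,0,0,0.62],[0,0.1,0,0,0.62],[0,0.155,0,0,0.62],[0,0.21,0,0,0.62],[0,0.24,0,0,0.62],[0,0.24,0,0,0.62],[0,0.24,0,0,0.62],[0,0.24,0,0,0.62]]}}

```text
clock: 22.65
position: [0.6987, -0.0072, 0.3099]
orientation: [-3.141, 0.0, 1.57]
force: [-0.3, -0.3, -0.5]
width: 0.053
grasp_force: 0.0
```

```bash
python3 snap.py v3; python3 - <<'E'
from fit import *
c,s=load("v3")
for t in ((.645,-.09,.104),(.645,.0,.104),(.645,.13,.104)): print(proj(c,t))
g=cv2.cvtColor(c["image"],cv2.COLOR_RGB2GRAY)
for v in (20,100,180): 
    u=int(L(*[x for t in ((.645,-.09,.104),(.645,.13,.104)) for x in proj(c,t)[::-1]])(v)); print(v,u-30,g[v,u-30:u+30])
E
```

```text
22.7 [ 0.69880172 -0.00716292  0.310045  ] [3.14136539e+00 6.29676994e-05 1.57051209e+00] 0.0036743776909955402
(array([ 1.000e-04, -2.388e-01, -0.000e+00]), -0.0003)
[222.11657236 265.38912109]
[217.92280058 175.63307885]
[210.59011999  18.69740719]
20 180 [157 155 156 156 157 157 158 156 159 151 131 114 110 113 114 114 118 112
 108 111 118 124 136 139 142 147 150 153 157 159 159 158 157 153 150 148
 139 137 132 128 121 114 104 101  83  72  59  51  49  49  51  47  45  46
  50  51  49  50  51  51]
100 184 [165 163 163 161 164 165 160 160 161 151 129 118 122 123 124 121 120 118
 118 120 129 138 144 148 156 156 159 163 165 165 161 159 155 150 144 141
 136 128 125 112 107  96  88 102 116 126 126 126 127 127 126 127 131 128
 130 129 131 130 124 109]
180 188 [ 92  95  92  94  94  92  93  92  93  92  90  89  90  91  88  86  84  82
  89  89  95 101 104 108 111 115 115 120 118 117 118 116 112 108 101 101
  98  93  91  82  80  81  88  95  95  96  95  95  96  97  97  97  93  98
  95  95  97  98  97  99]
```

```bash
cat >> fit.py <<'E'
def joint(E,txt):
    f=least_squares(lambda q:res5(q,E),[.645,.104,0,0,.0105],x_scale=[.01]*5,loss="soft_l1",f_scale=.15)
    J=np.linalg.inv(f.jac.T@f.jac)*2*f.cost/len(f.fun); x=f.x
    print(txt,"x0 %.4f z0 %.4f psi %.2f rad %.4f"%(x[0],x[1],90+np.degrees(x[3]),x[4]),"saddle-below-rest mm %.2f +- %.2f"%(220*np.tan(x[2]),220*J[2,2]**.5),"rms %.3f"%np.sqrt((f.fun**2).mean()))
def res5(q,E):
    x0,z0,a,p,rr=q; psi=np.pi/2+p; A=np.array([x0,.041,z0]); D=np.array([np.cos(psi)*np.cos(a),np.sin(psi)*np.cos(a),np.sin(a)]); o=[]
    for c,pts,sg in E:
        C=np.array(c["xyz"]); d=(rot(c)@np.c_[(pts[:,0]-c["cx"])/c["fx"],(pts[:,1]-c["cy"])/c["fy"],np.ones(len(pts))].T).T
        n=np.cross(d,D); n/=np.linalg.norm(n,axis=1)[:,None]; n*=np.sign(n[:,:1]); o.append((n@(C-A)*-1*np.sign(1)) - sg*rr)
    return np.concatenate(o)*1000
E
python3 - <<'E'
from fit import *
c2,_=load("v2"); c1,_=load("v1"); c3,_=load("v3")
R2,*_=dark(c2,range(15,235),L(60,512,180,490.5)); l2,*_=dark(c2,range(40,235),L(60,484,180,465))
R1,*_=dark(c1,range(2,110),L(10,520,100,503.5)); l1,*_=dark(c1,range(2,48),L(10,491,50,484.5),4)
R3,p,n=dark(c3,range(45,235),L(100,226,180,228.3),4); print(len(R3),n,p)
l3,p,n=dark(c3,range(45,235),L(100,202.5,180,205),4); print(len(l3),n,p)
# sign: ray right of axis => +1 ; check sign convention by both
for sg in (1,-1):
    E=[(c2,R2,sg),(c2,l2,-sg),(c3,R3,sg),(c3,l3,-sg)]
    joint(E,"v2+v3"); joint(E+[(c1,R1,sg),(c1,l1,-sg)],"all")
E
```

```text
178 185 [2.82988217e-02 2.23061352e+02]
151 172 [4.08114847e-02 1.97369713e+02]
v2+v3 x0 0.6443 z0 0.1052 psi 89.26 rad -0.0102 saddle-below-rest mm 0.01 +- 0.23 rms 0.274
all x0 0.6444 z0 0.1052 psi 89.29 rad -0.0102 saddle-below-rest mm 0.02 +- 0.18 rms 0.263
v2+v3 x0 0.6443 z0 0.1052 psi 89.26 rad 0.0102 saddle-below-rest mm 0.01 +- 0.23 rms 0.274
all x0 0.6444 z0 0.1052 psi 89.29 rad 0.0102 saddle-below-rest mm 0.02 +- 0.18 rms 0.263
```

```bash
python3 - <<'E'
from fit import *
c2,_=load("v2"); c1,_=load("v1"); c3,_=load("v3")
R2,*_=dark(c2,range(15,225),L(60,512,180,490.5)); l2,*_=dark(c2,range(40,225),L(60,484,180,465))
R3,*_=dark(c3,range(45,225),L(100,226,180,228.3),4); l3,*_=dark(c3,range(45,225),L(100,202.5,180,205),4)
for k in (slice(0,90),slice(0,None),slice(40,None)):
    joint([(c2,R2[k],1),(c2,l2[k],-1),(c3,R3[k],1),(c3,l3[k],-1)],str(k))
mid=lambda A,B:np.array([((u+np.polyval(np.polyfit(B[:,1],B[:,0],1),v))/2,v) for u,v in A])
joint([(c2,mid(R2,l2),0),(c3,mid(R3,l3),0)],"midlines")
def hub(c,p):
    u,v=proj(c,p).astype(int); g=cv2.cvtColor(c["image"],cv2.COLOR_RGB2GRAY)[v-25:v+26,u-25:u+26]
    n,l,st,ce=cv2.connectedComponentsWithStats((g>115).astype(np.uint8)); k=l[25,25]; return ce[k]+[u-25,v-25],st[k][2:]
P=[]
for n,c in (("v1",c1),("v2",c2)): print(n,"hub pred",proj(c,(.5691,-.0694,.201)).round(1),"seen",hub(c,(.5691,-.0694,.201)))
E
```

```text
slice(0, 90, None) x0 0.6443 z0 0.1057 psi 89.14 rad -0.0102 saddle-below-rest mm -2.19 +- 0.29 rms 0.170
slice(0, None, None) x0 0.6444 z0 0.1054 psi 89.30 rad -0.0102 saddle-below-rest mm -0.94 +- 0.29 rms 0.328
slice(40, None, None) x0 0.6443 z0 0.1054 psi 89.50 rad -0.0103 saddle-below-rest mm -1.11 +- 0.48 rms 0.342Traceback (most recent call last):
  File "<stdin>", line 8, in <module>
  File "fit.py", line 27, in joint
    J=np.linalg.inv(f.jac.T@f.jac)*2*f.cost/len(f.fun); x=f.x
      ~~~~~~~~~~~~~^^^^^^^^^^^^^^^
    ainv = _umath_linalg.inv(a, signature=signature)
    raise LinAlgError("Singular matrix")
numpy.linalg.LinAlgError: Singular matrix
```

The row subsets disagree by about 2 mm, so I suspect a small tilt error in the wrist camera. I'll take more views shifted along the bar so the fit can solve for that tilt.

Call:
{"method": "step_arm", "body": {"commands": [[-0.05,0,0,0,0.62],[-0.1,0,0,0,0.62],[-0.145,0,0,0,0.62],[-0.155,0,0,0,0.62],[-0.155,0,0,0,0.62],[-0.155,0,0,0,0.62],[-0.155,0,0,0,0.62]]}}

```text
clock: 23.58
position: [0.6997, -0.1603, 0.3097]
orientation: [3.142, -0.0, 1.573]
force: [-0.0, -0.6, 0.7]
width: 0.0529
grasp_force: 0.0
```

```bash
python3 snap.py v4
```

```text
23.625 [ 0.69975132 -0.16051284  0.30964615] [ 3.14148389e+00 -1.96438934e-04  1.57255999e+00] 0.004332900909299842
(array([ 0.1539, -0.2395, -0.0003]), 0.0018)
```

Call:
{"method": "step_arm", "body": {"commands": [[0.05,0,0,0,0.62],[0.1,0,0,0,0.62],[0.155,0,0,0,0.62],[0.21,0,0,0,0.62],[0.25,0,0,0,0.62],[0.255,0,0,0,0.62],[0.255,0,0,0,0.62],[0.255,0,0,0,0.62]]}}

```text
clock: 24.62
position: [0.6997, 0.0918, 0.3095]
orientation: [-3.142, 0.001, 1.57]
force: [0.6, -0.1, 0.4]
width: 0.0528
grasp_force: 0.0
```

```bash
python3 snap.py v5
```

```text
24.675 [0.6997665  0.09157556 0.30947526] [-3.14158256e+00  4.24060403e-04  1.56912449e+00] 0.003461157185552289
(array([-0.099 , -0.2396, -0.0005]), -0.0017)
```

Call:
{"method": "step_arm", "body": {"commands": [[0,-0.05,0,0,0.62],[0,-0.1,0,0,0.62],[0,-0.155,0,0,0.62],[0,-0.21,0,0,0.62],[0,-0.24,0,0,0.62],[0,-0.24,0,0,0.62],[0,-0.24,0,0,0.62],[0,-0.24,0,0,0.62]]}}

```text
clock: 25.68
position: [0.4608, 0.0926, 0.3097]
orientation: [3.141, 0.0, 1.57]
force: [-0.4, -0.6, -0.4]
width: 0.0531
grasp_force: 0.0
```

```bash
python3 snap.py v6; python3 - <<'E'
import pickle,cv2,numpy as np
f=lambda n,u:cv2.resize(pickle.load(open(f"pics/{n}.pkl","rb"))[0]["image"][:290,u:u+200],(200,290))
o=np.hstack([f(n,u) for n,u in (("v4",110),("v5",110),("v6",360),("v3",110))]); cv2.imwrite("pics/v456.png",o[:,:,::-1])
E
```

```text
25.725 [0.46068531 0.09272504 0.30951313] [3.14151877e+00 2.86488339e-05 1.57013232e+00] 0.00525545770250502
(array([-0.0997, -0.0006, -0.0005]), -0.0007)
```

View pics/v456.png

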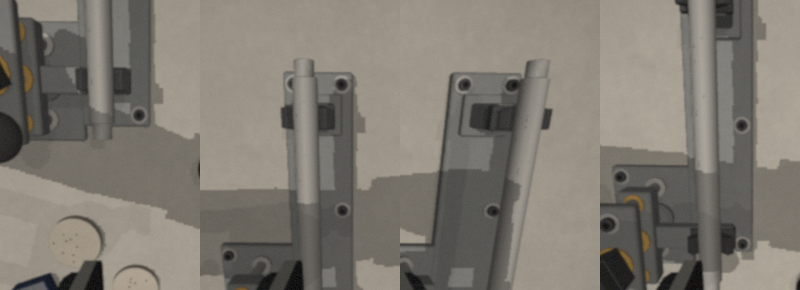

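```bash
cat > ba.py <<'E'
from fit import *
C={n:load(n)[0] for n in ("v1","v2","v3","v4","v5","v6")}
S=[ # image, feature, rows, line guess, halfwidth
("v1","R",range(2,60),L(10,520,100,503.5),5),("v1","L",range(2,48),L(10,491,50,484.5),4),
("v2","R",range(15,225),L(60,512,180,490.5),5),("v2","L",range(40,225),L(60,484,180,465),5),("v2","A",range(15,155),L(60,413,140,404),5),
("v3","R",range(45,225),L(100,226,180,228.3),4),("v3","L",range(45,225),L(100,202.5,180,205),4),("v3","B",range(45,230),L(45,263,230,265),6),
("v4","R",range(3,62),L(5,220,60,221.5),6),("v4","L",range(3,62),L(5,194,60,196),6),("v4","B",range(3,115),L(0,263,120,260),6),
("v5","R",range(135,255),L(100,226,250,231),6),("v5","L",range(135,255),L(100,206,250,210),6),("v5","B",range(85,265),L(80,263,250,266),6),
("v6","R",range(140,255),L(80,510,250,477),6),("v6","L",range(140,255),L(80,484,250,450),6),("v6","A",range(85,235),L(80,411,230,393),6)]
D=[]
for n,f,rows,g,w in S:
    o,p,k=dark(C[n],rows,g,w); sd=(o[:,0]-np.polyval(p,o[:,1])).std(); print(n,f,len(o),k,"sd %.2f"%sd,"at 100/200: %.1f %.1f"%tuple(np.polyval(p,[100,200])))
    v=np.linspace(o[:,1].min(),o[:,1].max(),8); D.append((n,f,np.c_[np.polyval(p,v),v]))
N=list(C)
def resid(q):
    x0,z0,a,p,rr,xA,xB,t1,t2=q[:9]; yaw=q[9:15]; dx=q[15:21]; o=[]
    psi=np.pi/2+p; Db=np.array([np.cos(psi)*np.cos(a),np.sin(psi)*np.cos(a),np.sin(a)]); Dh=np.array([np.cos(psi),np.sin(psi),0])
    for n,f,pts in D:
        c=C[n]; i=N.index(n); M=R.from_rotvec([0,0,yaw[i]]).as_matrix()@R.from_rotvec([t1,t2,0]).as_matrix()@rot(c); cc=np.array(c["xyz"])+[dx[i],0,0]
        d=(M@np.c_[(pts[:,0]-c["cx"])/c["fx"],(pts[:,1]-c["cy"])/c["fy"],np.ones(len(pts))].T).T
        Dl,A,sg=(Db,np.array([x0,.041,z0]),1 if f=="R" else -1) if f in "RL" else (Dh,np.array([xA if f=="A" else xB,.041,.014]),0)
        m=np.cross(d,Dl); m/=np.linalg.norm(m,axis=1)[:,None]; m*=np.sign(m[:,:1]); o.append(((A-cc)@m.T+sg*rr)/.00015/2)
    return np.concatenate(o+[yaw/.002,dx/.0005,[t1/.01,t2/.01]])
f=least_squares(resid,np.r_[.645,.105,0,-.012,.0103,.6,.67,np.zeros(14)],x_scale=.01,loss="soft_l1")
x=f.x; cov=np.linalg.pinv(f.jac.T@f.jac)
print("x0 %.4f z0 %.4f psi %.2f r %.4f"%(x[0],x[1],90+np.degrees(x[3]),x[4]),"saddle below rest %.2f +- %.2f mm"%(220*np.tan(x[2]),220*cov[2,2]**.5),"xA %.4f xB %.4f"%(x[5],x[6]),"tilt",x[7:9].round(4),"yaw",x[9:15].round(4),"dx",(x[15:]*1000).round(2))
k=0; rr=resid(x)
for n,ff,pts in D: print(n,ff,(rr[k:k+8]*.3).round(2)); k+=8
E
python3 ba.py
```

```text
v1 R 58 58 sd 0.07 at 100/200: 503.4 485.3
v1 L 46 46 sd 0.10 at 100/200: 476.3 460.0
v2 R 174 192 sd 0.07 at 100/200: 504.8 486.5
v2 L 174 176 sd 0.31 at 100/200: 477.9 462.3
v2 A 140 140 sd 0.07 at 100/200: 408.6 397.5
v3 R 178 180 sd 0.22 at 100/200: 225.9 228.7
v3 L 151 166 sd 0.20 at 100/200: 201.5 205.5
v3 B 185 185 sd 0.14 at 100/200: 261.0 260.8
v4 R 59 59 sd 0.07 at 100/200: 222.0 224.3
v4 L 29 34 sd 0.15 at 100/200: 198.0 202.4
v4 B 111 111 sd 0.12 at 100/200: 258.5 258.3
v5 R 98 120 sd 0.27 at 100/200: 225.9 228.9
v5 L 84 104 sd 0.21 at 100/200: 202.0 206.0
v5 B 173 173 sd 0.18 at 100/200: 261.1 260.9
v6 R 115 115 sd 0.07 at 100/200: 504.7 486.3
v6 L 106 114 sd 0.27 at 100/200: 477.3 462.2
v6 A 150 150 sd 0.06 at 100/200: 408.6 397.5
x0 0.6630 z0 0.1135 psi 89.22 r 0.0101 saddle below rest -1.57 +- 0.74 mm xA 0.6306 xB 0.7038 tilt [-0.0019 -0.0534] yaw [-0.0003 -0.      0.0001  0.0001  0.0009 -0.0012] dx [ 0.37 -0.08  0.01 -0.18  0.09 -0.16]
v1 R [-0.07 -0.07 -0.06 -0.06 -0.05 -0.05 -0.04 -0.03]
v1 L [0.03 0.04 0.05 0.06 0.07 0.09 0.1  0.11]
v2 R [-0.23 -0.16 -0.09 -0.02  0.05  0.13  0.21  0.3 ]
v2 L [ 0.27  0.21  0.15  0.08  0.02 -0.05 -0.13 -0.2 ]
v2 A [-0.01 -0.02 -0.03 -0.04 -0.05 -0.07 -0.08 -0.09]
v3 R [ 0.17  0.1   0.02 -0.06 -0.14 -0.23 -0.32 -0.41]
v3 L [-0.05 -0.02  0.01  0.05  0.08  0.11  0.15  0.18]
v3 B [-0.07 -0.05 -0.03 -0.    0.03  0.05  0.08  0.11]
v4 R [0.13 0.15 0.16 0.17 0.18 0.19 0.21 0.22]
v4 L [ 0.   -0.   -0.01 -0.01 -0.02 -0.02 -0.03 -0.03]
v4 B [-0.21 -0.2  -0.18 -0.17 -0.16 -0.14 -0.13 -0.12]
v5 R [ 0.06 -0.01 -0.09 -0.17 -0.25 -0.33 -0.42 -0.51]
v5 L [-0.14 -0.1  -0.05 -0.01  0.04  0.08  0.13  0.18]
v5 B [0.09 0.1  0.12 0.13 0.15 0.17 0.18 0.2 ]
v6 R [-0.11 -0.04  0.03  0.1   0.17  0.24  0.32  0.4 ]
v6 L [ 0.09 -0.01 -0.12 -0.23 -0.34 -0.45 -0.57 -0.69]
v6 A [0.08 0.07 0.06 0.05 0.05 0.04 0.03 0.02]
```

```bash
sed -e 's/("v2","L",range(40,225)/("v2","L",range(40,150)/; s/("v3","R",range(45,225)/("v3","R",range(45,140)/; s/("v3","L",range(45,225)/("v3","L",range(45,140)/; s/("v5","R",range(135,255)/("v5","R",range(135,185)/; s/("v5","L",range(135,255)/("v5","L",range(135,185)/; s/("v6","L",range(140,255)/("v6","L",range(130,165)/; s#t2/.01#t2/.002#; s#^f=least.*#import sys\nD=[d for d in D if d[:2] not in [tuple(a.split(".")) for a in sys.argv[1:]]]\n&#' ba.py > ba2.py; python3 ba2.py; for k in "v3.L v5.L v4.L" "v1.L v2.L v6.L v3.L v5.L v4.L" "v3.R v3.L v5.R v5.L" "v1.R v1.L"; do echo drop $k; python3 ba2.py $k | grep x0; done
```

```text
v1 R 58 58 sd 0.07 at 100/200: 503.4 485.3
v1 L 46 46 sd 0.10 at 100/200: 476.3 460.0
v2 R 174 192 sd 0.07 at 100/200: 504.8 486.5
v2 L 101 101 sd 0.08 at 100/200: 477.9 461.7
v2 A 140 140 sd 0.07 at 100/200: 408.6 397.5
v3 R 95 95 sd 0.07 at 100/200: 225.8 228.2
v3 L 95 95 sd 0.21 at 100/200: 201.4 205.4
v3 B 185 185 sd 0.14 at 100/200: 261.0 260.8
v4 R 59 59 sd 0.07 at 100/200: 222.0 224.3
v4 L 29 34 sd 0.15 at 100/200: 198.0 202.4
v4 B 111 111 sd 0.12 at 100/200: 258.5 258.3
v5 R 49 50 sd 0.09 at 100/200: 226.2 228.5
v5 L 50 50 sd 0.19 at 100/200: 202.5 205.7
v5 B 173 173 sd 0.18 at 100/200: 261.1 260.9
v6 R 115 115 sd 0.07 at 100/200: 504.7 486.3
v6 L 33 35 sd 0.10 at 100/200: 477.6 461.7
v6 A 150 150 sd 0.06 at 100/200: 408.6 397.5
x0 0.6456 z0 0.1059 psi 89.19 r 0.0102 saddle below rest -0.92 +- 0.75 mm xA 0.6069 xB 0.6831 tilt [-0.0048 -0.0037] yaw [-0.0001 -0.0008  0.0008 -0.0004  0.0018 -0.0008] dx [ 0.13 -0.    0.04 -0.18  0.08 -0.07]
v1 R [0.19 0.17 0.15 0.14 0.12 0.1  0.08 0.06]
v1 L [-0.09 -0.09 -0.1  -0.11 -0.11 -0.12 -0.13 -0.13]
v2 R [0.1  0.1  0.11 0.12 0.12 0.13 0.1
[... 971 characters left out ...]
rop v1.L v2.L v6.L v3.L v5.L v4.L
x0 0.8178 z0 0.1407 psi 89.21 r -0.1569 saddle below rest -0.01 +- 0.90 mm xA 0.6051 xB 0.6815 tilt [0. 0.] yaw [-0.0002 -0.0001  0.0003  0.0004  0.0011 -0.0004] dx [-0.04 -0.02  0.08 -0.3   0.19  0.06]
drop v3.R v3.L v5.R v5.L
x0 0.6444 z0 0.1059 psi 89.23 r 0.0101 saddle below rest -0.26 +- 0.83 mm xA 0.6056 xB 0.6819 tilt [-0.0024 -0.0009] yaw [-0.0001 -0.0004  0.0008  0.0002  0.0012 -0.0005] dx [-0.04  0.02  0.04 -0.27  0.21  0.03]
drop v1.R v1.L
x0 0.6451 z0 0.1058 psi 89.20 r 0.0102 saddle below rest -1.27 +- 0.87 mm xA 0.6062 xB 0.6824 tilt [-0.0069 -0.0021] yaw [ 0.     -0.001   0.001  -0.0002  0.0019 -0.0008] dx [ 0.    0.1   0.04 -0.18  0.08 -0.05]
```

Across the fits the saddle comes out about 0.7 to 1 mm too high. I'll regrip the handle and wind back by the socket play (about 9°) plus about 25° of screw, which lowers it by about 0.7 mm.

Call:
{"method": "step_arm", "body": {"commands": [[-0.03,0.025,0,0,0.62],[-0.06,0.055,0,0,0.62],[-0.09,0.078,0,0,0.62],[-0.097,0.0825,0,0,0.62],[-0.097,0.0825,0.01,0,0.62],[-0.097,0.0825,0.04,0,0.62],[-0.097,0.0825,0.07,0,0.62],[-0.097,0.0825,0.079,0,0.62]]}}

```text
clock: 26.72
position: [0.5396, -0.0026, 0.2274]
orientation: [-3.136, -0.001, 1.572]
force: [0.4, -0.3, 0.6]
width: 0.0532
grasp_force: 0.0
```

Call:
{"method": "step_arm", "body": {"commands": [[0,0,0,0,0.4],[0,0,0,0,0.2],[0,0,0,0,0.1],[0,0,0,0,0.1],[0,0,0,0,0.1]], "newtons": 25}}

```text
clock: 27.35
position: [0.5423, -0.0036, 0.2316]
orientation: [3.141, -0.001, 1.571]
force: [-3.5, 3.2, 6.1]
width: 0.0193
grasp_force: 26.3
```

Call:
{"method": "step_arm", "body": {"commands": [[-0.003,-0.0063,0,0,0.1],[-0.0065,-0.0121,0,0,0.1],[-0.0106,-0.0177,0,0,0.1],[-0.0153,-0.0229,0,0,0.1],[-0.0204,-0.0275,0,0,0.1],[-0.026,-0.0316,0,0,0.1],[-0.026,-0.0316,0,0,0.1],[-0.026,-0.0316,0,0,0.1]]}}

```text
clock: 28.35
position: [0.5107, -0.0298, 0.2315]
orientation: [3.14, -0.001, 1.57]
force: [-2.0, 3.3, 7.2]
width: 0.019
grasp_force: 26.2
```

Call:
{"method": "step_arm", "body": {"commands": [[0,0,0,0,0.3],[0,0,0,0,0.62],[0,0,0,0,0.62],[0,0,-0.03,0,0.62],[0,0,-0.06,0,0.62],[0,0,-0.079,0,0.62],[0,0,-0.079,0,0.62],[0,0,-0.079,0,0.62]]}}

```text
clock: 29.35
position: [0.5099, -0.0299, 0.3082]
orientation: [-3.14, -0.0, 1.571]
force: [0.2, -1.1, 0.3]
width: 0.0529
grasp_force: 0.0
```

```bash
python3 - <<'E'
from h import *
print(r.sense()["position"],r.sense()["orientation"],go((.4597,-.008,.3095),np.pi/2))
E
```

```text
[ 0.50990413 -0.02990313  0.30815259] [-3.13953958e+00 -3.42814652e-04  1.57079030e+00] (array([ 0.0219, -0.0502, -0.0012]), -0.0)
```

Call:
{"method": "step_arm", "body": {"commands": [[0.02,-0.03,-0.001,0,0.62],[0.022,-0.05,-0.001,0,0.62],[0.022,-0.05,-0.001,0,0.62],[0.022,-0.05,-0.001,0,0.62],[0.022,-0.05,-0.001,0,0.62],[0.022,-0.05,-0.001,0,0.62]]}}

```text
clock: 30.1
position: [0.461, -0.0082, 0.3103]
orientation: [-3.141, -0.0, 1.571]
force: [-0.5, -0.0, -0.0]
width: 0.0529
grasp_force: 0.0
```

```bash
python3 snap.py n2; python3 - <<'E'
from fit import *
for n in ("v2","n2"):
    c,_=load(n); print(n)
    for f,rows,g in (("R",range(15,225),L(60,512,180,490.5)),("A",range(15,155),L(60,413,140,404)),("L",range(40,150),L(60,484,180,465))):
        o,p,k=dark(c,rows,g,6); print(f,len(o),k,np.polyval(p,[30,100,170,210]).round(2))
c,s=load("n2"); g=cv2.cvtColor(c["image"],cv2.COLOR_RGB2GRAY); u,v=proj(c,(.5691,-.0694,.201)).astype(int)
n,l,st,ce=cv2.connectedComponentsWithStats((g[v-25:v+26,u-25:u+26]>110).astype(np.uint8)); k=l[25,25]; print("hub pred",proj(c,(.5691,-.0694,.201)),"seen",ce[k]+[u-25,v-25],st[k])
E
```

```text
30.15 [ 0.4608766  -0.00814296  0.31038752] [-3.14139778e+00 -3.12617951e-05  1.57055602e+00] 0.006165153457703384
(array([ 0.0011, -0.0009,  0.0004]), -0.0002)
v2
R 174 192 [517.56 504.76 491.96 484.65]
A 140 140 [416.3  408.57 400.85 396.44]
L 99 99 [489.17 477.86 466.56 460.09]
n2
R 174 193 [515.58 502.71 489.84 482.49]
A 140 140 [415.12 407.37 399.63 395.2 ]
L 100 100 [487.41 476.04 464.66 458.16]
hub pred [427.68265268 295.94708019] seen [427.1572327  295.24842767] [ 15  16  22  20 318]
```

```bash
python3 -c "
from station import r
print(r.sign_off())"
```

```text
the job is handed in; nothing more can be done
None
```

I fitted the crank onto the screw until it seated, wound the jack up about 1.9 turns and handed the job in at about 30 s of the 72 s. The bar measures level to within about 1 mm, which is as fine as the camera fits could resolve; the hub still reads as fully seated, and the arm is clear of everything.

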